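# Lay out the product range for the sample photo

### The arm

A 6-joint arm with a two-finger parallel gripper is mounted at the origin on the work surface. World frame = base frame: x ahead of the robot, y to its left, z up, the work surface at z = 0. Lengths are in m, angles in rad, forces in N, time in s.
With the tool pointing down it reaches from about 0.325 to 0.775 m from the base axis. Payload 9.3 kg.
Tool frame: the origin (TCP) lies on the centre line of the jaws, within the pads' length; the fingertips stand 8 mm ahead of it and the grasp point (between the pads) lies 11 mm behind it; z points along the fingers, y is the line along which they close (so a half turn about z gives the same grasp; the last joint's range is limited). The gripper opens to 85 mm and grips with 20 to 120 N. Pads are 22 mm wide; open, the fingers measure 114 mm over their backs; the gripper's body (76 mm by 85 mm) begins 54 mm behind the grasp point. The pads swing forward as they close: fully open they stand 13 mm farther back than shut.
Start: joints at [1.134, 0.259, 0.021, 1.334, 0, 1.418], TCP at [0.154, 0.528, 0.239] pointing down, gripper open.
Joint ranges: [-3.04, 3.04], [-0.91, 1.82], [-1.04, 1.36], [-1.92, 1.95], [-1.52, 1.45], [-3.14, 3.14]. Speed limits (rad/s): [2.22, 2.22, 2.79, 3.14, 3.14, 3.14].

### API

Orientations are given as a rotation vector (axis times angle).
In Python, from rig import r gives the robot as it stands.
- The arm moves only by the tool arm_command, never from a script. Its argument "motion" is a list of rows, each an object of numbers: "jaw": the finger opening in mm, from 0 to 85.4; "x", "y", "z": the shift along the tool's x, y, z in units of 30 mm (1.0 is 30 mm); "ax", "ay", "az": the turn, a rotation vector about the tool's x, y, z in degrees. A call has exactly 10 rows; each row is the pose to reach, as a shift and turn from the pose commanded when the call began, along the tool's axes at that moment; what a row does not reach only later rows make up. A row lasts 1/8 s, in which the tool goes at most 62.5 mm and 10.7 degrees, less where a joint would pass 70% of its speed; a pose out of reach is approached as far as the arm can. A call with a gripper value outside its range is refused whole. The fingers move at their own pace and stop on an object; the grip force is fixed at half the most. Time passes only in rows, so rows that repeat a pose let the fingers close, or fill a call up. It gives the time, the measured TCP pose, the force, the opening and the grip force at its end, in the units of the state.
- r.observe(): the state, without advancing time (a new reading comes with each control period).
- r.capture(name): name is "side" or "top"; returns (picture, depth): 384x512x3 uint8, red, green, blue; 384x512 float32, m along the optical axis (not along the pixel's ray), 0 where there is no reading.
- r.camera_info(name): a dict with "vertical_fov" (degrees; the focal length in pixels is half the picture's height over the tangent of half this angle, whatever the lens; pixels are square), "cx", "cy" (the principal point, pixels), "origin" and "attitude" of the camera in the world. Camera axes: x right, y down, z forward; pixel columns grow to the right and rows downward; lengths in m; the calibration is good to about 2 mm. A picture is of the moment at which its call begins. camera_info takes no time and is no camera call.
- r.close_job(): hands the job in; it is judged then, once.
Trained networks look in the newest picture that a camera, given by its name, has taken for a name from the list of things; names that differ only in an ending like _2 or _b are one class to them, and where a whole thing is asked for, a point or a joint stands for the part that bears it (a point fixed in the world has none). Each returns a list of dicts, best first, with "confidence" (0 to 1); they miss things now and then, are a little off and sometimes report something else, mostly with a low value. They report only what shows in the picture. A call takes as long as a camera call. They do not tell look-alikes from the thing itself.
- r.trace(camera, name): "pixels" (384x512 bool, what is visible of it) and "rect" ([left, top, right, bottom] in pixels, round what is visible of it).
- r.spot_point(camera, name): "xy" ([column, row] in pixels: a listed point, or the origin of a listed thing).
The state is a dict: "t": time; "q": joint angles; "joint_velocities": joint speeds; "joint_efforts": joint torques, N m; "tool_pos": TCP position; "eef_rot": TCP orientation; "contact_force": force on the tool from outside, world axes, zero at the start; "wrist_torque": the same for the moment, N m; "grip_width": opening from 0.0 (shut) to 1.0 (fully open); "grip_force": force on a finger pad.
Only numpy, scipy, OpenCV 4.12 (cv2) and the standard library are available. Lean on these libraries where they do the work, as an engineer would, in place of code of your own. Each camera call takes 0.05 s, during which the arm holds its last target. There are 200 camera calls.

### The job

Lay out the product range in one straight row on the packing table: the wide jar centred on the wooden block with the small round jar stacked on it so that its hollow base drops right down over the boss of the lid, and the bottle centred on the cork disc. The square jar stands on the table exactly halfway between the block and the cork, and the flat tin stands on the table in the same row just beyond the cork, on the side away from the block, as far from the cork (centre to centre) as the square jar is. Keep all five upright the whole time, and leave the label roll, the tape and the bowl where they are.

Things in the scene. Friction and masses are not known exactly. Their poses are not given: they have to be found in the camera images.
- wide_jar: Squat round jar, brown contents, paper label, black lid with a round raised grey boss in its middle. Glass 62 mm across, lid 64 mm across from 38 to 52 mm height; on the lid a boss 30 mm across at its foot, 24 mm at its bevelled top, 5 mm high. Loose, about 0.28 kg. Origin: centre of the underside, z up.
- small_jar: Small round jar with a plain flat black lid, 46 mm high; glass 48 mm across, lid 50 mm across from 34 to 46 mm height. Its base is hollow: a round recess 36 mm across and 7 mm deep, which goes over the boss of the wide jar's lid; its rim then rests on that lid, 52 mm above the wide jar's underside. Loose, about 0.15 kg. Origin: centre of the underside (of the rim), z up.
- square_jar: Square jar, glass 50 x 50 mm and 58 mm high with a paper label round it, above that a round black lid 42 mm across, total height 72 mm. Loose, about 0.24 kg. Origin: centre of the underside, z up, x and y square to its flat sides.
- bottle: Round bottle with a narrow neck and black cap, 112 mm high; straight body 50 mm across up to 85 mm height, shoulder narrowing to a 24 mm neck, cap 28 mm across. Loose, about 0.3 kg. Origin: centre of the underside, z up.
- tin: Flat round tin of bare gold-coloured metal, 32 mm high, 58 mm across, its lid (the top 8 mm) 60 mm across. Loose, about 0.12 kg. Origin: centre of the underside, z up.
- block: Square block of pale wood, 84 x 84 mm, 25 mm high, fixed to the table. Origin: centre of its underside (table height); x and y square to its sides. Its y axis line passes through the centre of the cork disc, which may be on its +y or its -y side, 220 mm away centre to centre; that line is the row.
- cork: Round cork disc 76 mm across, 6 mm thick, fixed to the table. Origin: centre of its underside (table height). The row runs through its centre and the block's.
- label_roll: Bystander: roll of white paper labels lying flat, 96 mm across, 40 mm high, hole 52 mm. Loose. Origin: centre of the underside.
- tape: Bystander: ring of brown packing tape lying flat, 90 mm across, 48 mm high, hole 72 mm. Loose. Origin: centre of the underside.
- bowl: Bystander: plain steel bowl, 96 mm across the rim, 42 mm high. Loose. Origin: centre of the underside.
Mind the look-alikes: they are no part of the job. What is shaped like the tin but blue or turquoise is not meant.

How it is judged:
By the outcome, as a careful person would: the job done as asked, in the order asked, and still so for the second after the job is handed in, with the robot touching nothing.
It also fails if it takes over 128 s, if anything falls off the work surface, if the arm or the gripper's body presses on something with over 40 N, if the wrist force passes 120 N, or if a joint passes its speed limit or range.

## Working session

There is one attempt and no reset: what is moved stays moved. The work goes in short steps, Python scripts to look and compute and a tool call to move; the robot and the scene stay as the last step left them, time stands still between calls to the robot, and variables do not carry over. Pictures are saved under pics/ and viewed, at most 14 in all, crops included, and the job is handed in when it is done.

Besides the shell and the picture viewer there is one more tool, called after ">>>" in YAML: its name, and indented under it one key for each argument. arm_command: Moves the arm, as the interface text tells. Its arguments: {"type":"object","properties":{"motion":{"type":"array"}},"required":["motion"]}

```bash
ls; mkdir -p pics; python3 - <<'E'
from rig import r
import cv2,numpy as np
s=r.observe(); print({k:np.round(v,3).tolist() for k,v in s.items()})
for n in("top","side"):
    i=r.camera_info(n);print(n,i)
    p,d=r.capture(n);cv2.imwrite(f"pics/{n}0.png",cv2.resize(p[:,:,::-1],(800,600),interpolation=cv2.INTER_CUBIC))
    np.savez(f"/tmp/{n}0",p=p,d=d)
E
```

```text
pics
{'t': 0.0, 'q': [1.134, 0.259, 0.021, 1.334, 0.0, 1.418], 'joint_velocities': [0.001, -0.0, -0.0, -0.001, -0.001, 0.002], 'joint_efforts': [-0.001, -55.565, 34.452, 0.014, -0.0, 0.0], 'tool_pos': [0.154, 0.528, 0.239], 'eef_rot': [-0.444, -3.11, 0.002], 'contact_force': [0.181, -0.276, 0.095], 'wrist_torque': [-0.033, 0.006, -0.004], 'grip_force': 0.0, 'grip_width': 1.002}
top {'vertical_fov': 42.199146666694546, 'cx': 262.3275145049241, 'cy': 189.01713297055642, 'origin': array([ 0.33608003, -0.0025752 ,  1.32881148]), 'attitude': array([-2.12872357,  2.0952495 , -0.1862696 ])}
side {'vertical_fov': 47.129046228023746, 'cx': 242.7192561242847, 'cy': 195.69599850715724, 'origin': array([0.31345909, 0.7366257 , 0.92744713]), 'attitude': array([-0.42598186,  2.80836737, -1.02778306])}
```

View pics/top0.png

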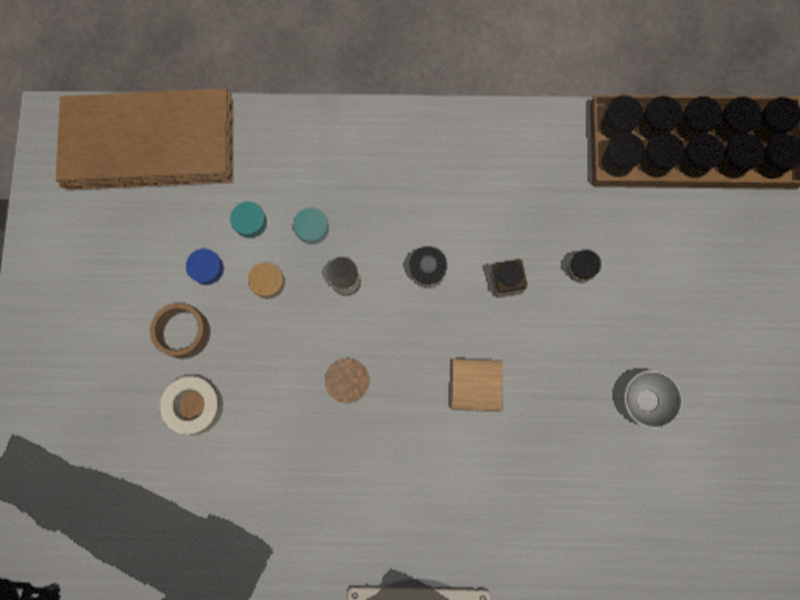

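View pics/side0.png

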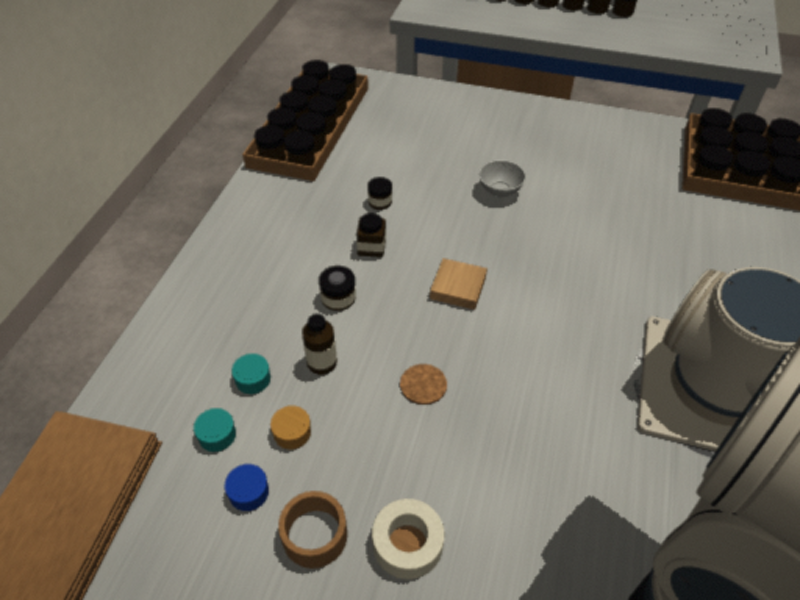

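The top view (800x600) shows the wide jar at (428,265), small jar at (584,264), square jar at (509,276), bottle at (343,273), cork at (347,380), block at (477,385), label roll at (189,405), tape at (179,330) and bowl at (652,398).

Four discs could be the tin: (266,280) gold/orange, (204,266) blue, (248,218) teal and (311,225) turquoise. Only (266,280) is gold, so that one fits. I'll measure everything and confirm the tin with an enlarged crop.

```bash
cat > h.py <<'E'
from rig import r
import cv2,numpy as np
from scipy.spatial.transform import Rotation as R
def cloud(cam,d):
    i=r.camera_info(cam);f=192/np.tan(np.radians(i["vertical_fov"])/2)
    v,u=np.mgrid[:384,:512]
    P=np.dstack([(u-i["cx"])/f*d,(v-i["cy"])/f*d,d])
    return P@R.from_rotvec(i["attitude"]).as_matrix().T+i["origin"]
def ray(cam,uv,z):
    i=r.camera_info(cam);f=192/np.tan(np.radians(i["vertical_fov"])/2)
    v=R.from_rotvec(i["attitude"]).apply([(uv[0]-i["cx"])/f,(uv[1]-i["cy"])/f,1.])
    return i["origin"]+v*(z-i["origin"][2])/v[2]
TOP=dict(wide_jar=.052,small_jar=.046,square_jar=.072,bottle=.112,tin=.032,block=.025,cork=.006,label_roll=.04,tape=.048,bowl=.042)
def measure(cam,names,d):
    C=cloud(cam,d)
    for n in names:
        for k in r.trace(cam,n)[:4]:
            if k["confidence"]<.3: continue
            m=k["pixels"]&(d>0); P=C[m]; t=np.percentile(P[:,2],90) if n!='wide_jar' else TOP[n]
            m2=m&(abs(C[...,2]-TOP[n])<.006)
            if m2.sum()<8: print(n,'few',k["rect"],np.round(P.mean(0),4)); continue
            # outline of the top surface pixels, cast onto the nominal top height
            v,u=np.nonzero(m2)
            Q=np.array([ray(cam,(a,b),TOP[n])[:2] for a,b in zip(u,v)],np.float32)
            c,w=cv2.minEnclosingCircle(Q*1000); rc=cv2.minAreaRect(Q*1000)
            print(cam,n,round(k["confidence"],2),np.round(k["rect"]).astype(int).tolist(),'n',m2.sum(),'ztop %.4f'%np.median(C[m2][:,2]),'mean',np.round(Q.mean(0)*1000,1),'circ',np.round(c,1),round(w,1),'rect',np.round(rc[0],1),np.round(rc[1],1),round(rc[2],1))
E
python3 - <<'E'
from h import *
for cam in("top","side"):
    p,d=r.capture(cam); measure(cam,TOP,d)
    C=cloud(cam,d)
    if cam=="top":
        for uv in((250,260),(360,270),(170,215)): print('table',np.round(C[uv[1],uv[0]],4))
        cv2.imwrite("pics/crop1.png",cv2.resize(p[120:280,90:250,::-1],(600,600),interpolation=cv2.INTER_CUBIC))
E
```

```text
top wide_jar 0.73 [262, 159, 284, 184] n 370 ztop 0.0529 mean [637.3  -6.2] circ [638.4  -6.5] 32.2 rect [638.8  -6.6] [62.2 55.4] 0.8
top wide_jar 0.34 [105, 240, 144, 278] n 16 ztop 0.0470 mean [395.6 372.2] circ [402.  377.2] 44.8 rect [401.6 374.9] [77.8 73.7] 84.4
top small_jar 0.7 [361, 159, 387, 181] n 277 ztop 0.0464 mean [ 645.  -273.9] circ [ 645.2 -273.4] 25.7 rect [ 645.2 -274.3] [47.3 49.1] 88.7
top square_jar 0.59 [313, 166, 336, 191] n 200 ztop 0.0720 mean [ 620.6 -143.9] circ [ 620.8 -144.4] 20.9 rect [ 620.  -143.6] [38.7 39.9] 89.7
top bottle 0.8 [210, 166, 231, 189] n 92 ztop 0.1121 mean [616.9 134.4] circ [616.5 134.2] 14.1 rect [616.  135.4] [25.8 25.3] 0.8
bottle few [287.8, 230.7, 325.3, 266.0] [ 0.4395 -0.0915  0.0253]
top tin 0.98 [147, 130, 169, 150] n 340 ztop 0.0324 mean [722.3 307.8] circ [722.  308.6] 30.3 rect [721.5 307.1] [56.5 57.7] 0.7
top tin 0.64 [159, 168, 181, 191] n 362 ztop 0.0327 mean [614.3 270.8] circ [614.2 271.1] 29.8 rect [614.3 270.5] [56.7 56.6] 47.4
top tin 0.64 [190, 136, 212, 158] n 359 ztop 0.0327 mean [712.4 197.5] circ [712.6 197
[... 2357 characters left out ...]
.2] 16.5
side cork 0.46 [276, 162, 310, 198] n 75 ztop 0.0069 mean [440.3 -69.9] circ [444.6 -99.2] 61.0 rect [ 441.7 -100.3] [108.1  77.2] 86.1
side label_roll 0.86 [240, 320, 283, 369] n 1209 ztop 0.0406 mean [400.8 388.4] circ [400.3 386.9] 48.9 rect [400.9 386.7] [95.1 95.3] 51.1
side label_roll 0.62 [234, 112, 250, 134] n 72 ztop 0.0435 mean [ 647.3 -264.5] circ [ 649.2 -271.1] 29.0 rect [ 650.7 -270.7] [43.4 57.2] 17.1
side tape 0.75 [180, 315, 222, 366] n 547 ztop 0.0484 mean [525.6 417.3] circ [526.1 414.5] 45.3 rect [525.7 415.3] [87.8 87.7] 17.2
side bowl 0.55 [310, 101, 340, 126] n 150 ztop 0.0412 mean [ 423.6 -379.5] circ [ 423.8 -374.1] 51.7 rect [ 423.9 -375.5] [93.4 96.1] 43.8
```

View pics/crop1.png

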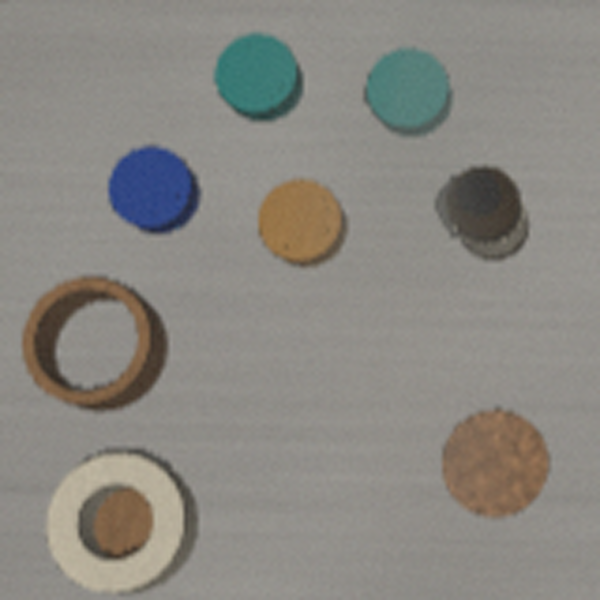

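Crop: the gold disc at (302,221) is the only non-blue, non-teal one, so it is the tin. In world terms that is about (0.615, 0.272). Next I need the cork centre in the top view, the row direction and the square jar's yaw.

```bash
python3 - <<'E'
from h import *
p,d=r.capture("top"); C=cloud("top",d)
hsv=cv2.cvtColor(p,cv2.COLOR_RGB2HSV)
def blob(u0,u1,v0,v1,z,smin):
    m=np.zeros((384,512),np.uint8); m[v0:v1,u0:u1]=(hsv[v0:v1,u0:u1,1]>smin)
    n,l,s,c=cv2.connectedComponentsWithStats(m); k=1+s[1:,4].argmax()
    v,u=np.nonzero(l==k); Q=np.array([ray("top",a,z)[:2] for a in zip(u,v)],np.float32)*1000
    print(len(u),'mean',Q.mean(0),cv2.minEnclosingCircle(Q),cv2.minAreaRect(Q)); return Q.mean(0)
c=blob(200,245,222,266,.006,70); b=blob(280,330,222,270,.025,70)
e=c-b; print('row',e,np.hypot(*e),np.degrees(np.arctan2(-e[0],e[1])))
# square jar shoulder
for cam in("top","side"):
    p,d=r.capture(cam);C=cloud(cam,d)
    m=(np.hypot(C[...,0]-.622,C[...,1]+.143)<.045)&(C[...,2]>.05)&(C[...,2]<.064)
    v,u=np.nonzero(m);Q=np.array([ray(cam,a,.058)[:2] for a in zip(u,v)],np.float32)*1000
    print(cam,len(u),cv2.minAreaRect(Q))
    print(cam,r.spot_point(cam,"square_jar")[:1])
    x=p[150:205,300:350] if cam=="top" else p[125:180,215:265]
    cv2.imwrite(f"pics/sq_{cam}.png",cv2.resize(x[:,:,::-1],(400,440),interpolation=cv2.INTER_CUBIC))
a=cv2.imread("pics/sq_top.png");b=cv2.imread("pics/sq_side.png");cv2.imwrite("pics/sq.png",np.hstack([a,b]))
E
```

```text
608 mean [446.66638 128.07661] ((447.2467956542969, 128.32171630859375), 37.224666595458984) ((446.85809326171875, 127.70760345458984), (71.86166381835938, 71.89610290527344), 64.79393768310547)
1042 mean [441.82755  -90.849686] ((441.13104248046875, -90.79603576660156), 56.643123626708984) ((441.6097717285156, -91.6678466796875), (83.3968505859375, 83.8098373413086), 0.4060472249984741)
row [  4.8388367 218.9263   ] 218.97977 -1.2661785
top 161 ((620.1397094726562, -143.75299072265625), (50.69632339477539, 50.78997039794922), 11.342782974243164)
top [{'xy': [322.9, 178.7], 'confidence': 0.69}]
side 115 ((623.4883422851562, -139.01380920410156), (51.495967864990234, 54.20315933227539), 16.618337631225586)
side [{'xy': [238.6, 159.6], 'confidence': 0.8}]
```

View pics/sq.png

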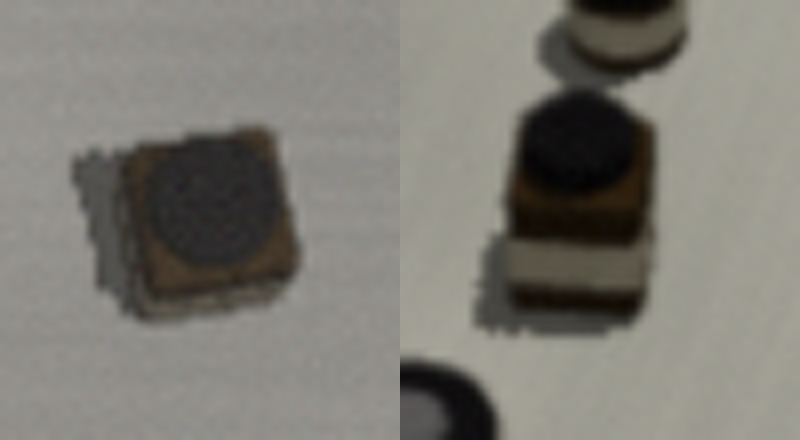

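The square jar is turned about +10° and the row runs about -1.4° from world y, with the cork on the +y side. I'll start with the wide jar: travel first, turning the tool so that it lines up with the world axes.

>>> arm_command:
  motion:
    - {"jaw": 85,"x": -20.5,"y": -12.5,"az": 73.75}
    - {"jaw": 85,"x": -20.5,"y": -12.5,"az": 73.75}
    - {"jaw": 85,"x": -20.5,"y": -12.5,"az": 73.75}
    - {"jaw": 85,"x": -20.5,"y": -12.5,"az": 73.75}
    - {"jaw": 85,"x": -20.5,"y": -12.5,"az": 73.75}
    - {"jaw": 85,"x": -20.5,"y": -12.5,"az": 73.75}
    - {"jaw": 85,"x": -20.5,"y": -12.5,"az": 73.75}
    - {"jaw": 85,"x": -20.5,"y": -12.5,"az": 73.75}
    - {"jaw": 85,"x": -20.5,"y": -12.5,"az": 73.75}
    - {"jaw": 85,"x": -20.5,"y": -12.5,"az": 73.75}

```text
invalid input at $.motion[0]: expected keys jaw, x, y, z, ax, ay, az
```

>>> arm_command:
  motion:
    - {"jaw": 85,"x": -20.5,"y": -12.5,"z": 0,"ax": 0,"ay": 0,"az": 73.75}
    - {"jaw": 85,"x": -20.5,"y": -12.5,"z": 0,"ax": 0,"ay": 0,"az": 73.75}
    - {"jaw": 85,"x": -20.5,"y": -12.5,"z": 0,"ax": 0,"ay": 0,"az": 73.75}
    - {"jaw": 85,"x": -20.5,"y": -12.5,"z": 0,"ax": 0,"ay": 0,"az": 73.75}
    - {"jaw": 85,"x": -20.5,"y": -12.5,"z": 0,"ax": 0,"ay": 0,"az": 73.75}
    - {"jaw": 85,"x": -20.5,"y": -12.5,"z": 0,"ax": 0,"ay": 0,"az": 73.75}
    - {"jaw": 85,"x": -20.5,"y": -12.5,"z": 0,"ax": 0,"ay": 0,"az": 73.75}
    - {"jaw": 85,"x": -20.5,"y": -12.5,"z": 0,"ax": 0,"ay": 0,"az": 73.75}
    - {"jaw": 85,"x": -20.5,"y": -12.5,"z": 0,"ax": 0,"ay": 0,"az": 73.75}
    - {"jaw": 85,"x": -20.5,"y": -12.5,"z": 0,"ax": 0,"ay": 0,"az": 73.75}

```text
t: 2.7
tool_pos: [0.5764, 0.0644, 0.2394]
eef_rot: [2.222, 2.221, 0.001]
contact_force: [0.5, 0.5, 0.1]
grip_width: 0.996
grip_force: 0.0
```

>>> arm_command:
  motion:
    - {"jaw": 85,"x": -2.31,"y": 2.12,"z": 1,"ax": 0,"ay": 0,"az": 0}
    - {"jaw": 85,"x": -2.31,"y": 2.12,"z": 3,"ax": 0,"ay": 0,"az": 0}
    - {"jaw": 85,"x": -2.31,"y": 2.12,"z": 4,"ax": 0,"ay": 0,"az": 0}
    - {"jaw": 85,"x": -2.31,"y": 2.12,"z": 4,"ax": 0,"ay": 0,"az": 0}
    - {"jaw": 85,"x": -2.31,"y": 2.12,"z": 4,"ax": 0,"ay": 0,"az": 0}
    - {"jaw": 85,"x": -2.31,"y": 2.12,"z": 4,"ax": 0,"ay": 0,"az": 0}
    - {"jaw": 85,"x": -2.31,"y": 2.12,"z": 4,"ax": 0,"ay": 0,"az": 0}
    - {"jaw": 85,"x": -2.31,"y": 2.12,"z": 4,"ax": 0,"ay": 0,"az": 0}
    - {"jaw": 85,"x": -2.31,"y": 2.12,"z": 4,"ax": 0,"ay": 0,"az": 0}
    - {"jaw": 85,"x": -2.31,"y": 2.12,"z": 4,"ax": 0,"ay": 0,"az": 0}

```text
t: 3.95
tool_pos: [0.6388, -0.0031, 0.1193]
eef_rot: [-2.222, -2.221, 0.0]
contact_force: [-0.1, -0.1, -0.8]
grip_width: 0.998
grip_force: 0.0
```

>>> arm_command:
  motion:
    - {"jaw": 85,"x": -0.06,"y": 0.04,"z": 1,"ax": 0,"ay": 0,"az": 0}
    - {"jaw": 85,"x": -0.06,"y": 0.04,"z": 2,"ax": 0,"ay": 0,"az": 0}
    - {"jaw": 85,"x": -0.06,"y": 0.04,"z": 2.6,"ax": 0,"ay": 0,"az": 0}
    - {"jaw": 85,"x": -0.06,"y": 0.04,"z": 2.84,"ax": 0,"ay": 0,"az": 0}
    - {"jaw": 85,"x": -0.06,"y": 0.04,"z": 2.84,"ax": 0,"ay": 0,"az": 0}
    - {"jaw": 50,"x": -0.06,"y": 0.04,"z": 2.84,"ax": 0,"ay": 0,"az": 0}
    - {"jaw": 50,"x": -0.06,"y": 0.04,"z": 2.84,"ax": 0,"ay": 0,"az": 0}
    - {"jaw": 50,"x": -0.06,"y": 0.04,"z": 2.84,"ax": 0,"ay": 0,"az": 0}
    - {"jaw": 50,"x": -0.06,"y": 0.04,"z": 2.84,"ax": 0,"ay": 0,"az": 0}
    - {"jaw": 50,"x": -0.06,"y": 0.04,"z": 2.84,"ax": 0,"ay": 0,"az": 0}

```text
t: 5.2
tool_pos: [0.6407, -0.005, 0.0357]
eef_rot: [2.22, 2.22, 0.002]
contact_force: [-1.4, 0.3, 6.1]
grip_width: 0.731
grip_force: 65.3
```

>>> arm_command:
  motion:
    - {"jaw": 50,"x": 0,"y": 0,"z": -1,"ax": 0,"ay": 0,"az": 0}
    - {"jaw": 50,"x": 0,"y": 0,"z": -2.5,"ax": 0,"ay": 0,"az": 0}
    - {"jaw": 50,"x": -0.6,"y": -1.4,"z": -2.5,"ax": 0,"ay": 0,"az": 0}
    - {"jaw": 50,"x": -1.2,"y": -2.8,"z": -2.5,"ax": 0,"ay": 0,"az": 0}
    - {"jaw": 50,"x": -1.8,"y": -4.2,"z": -2.5,"ax": 0,"ay": 0,"az": 0}
    - {"jaw": 50,"x": -2.4,"y": -5.6,"z": -2.5,"ax": 0,"ay": 0,"az": 0}
    - {"jaw": 50,"x": -2.84,"y": -6.61,"z": -2.5,"ax": 0,"ay": 0,"az": 0}
    - {"jaw": 50,"x": -2.84,"y": -6.61,"z": -2.5,"ax": 0,"ay": 0,"az": 0}
    - {"jaw": 50,"x": -2.84,"y": -6.61,"z": -2.5,"ax": 0,"ay": 0,"az": 0}
    - {"jaw": 50,"x": -2.84,"y": -6.61,"z": -2.5,"ax": 0,"ay": 0,"az": 0}

```text
t: 6.45
tool_pos: [0.4425, -0.0899, 0.1092]
eef_rot: [2.221, 2.222, 0.001]
contact_force: [0.7, 0.5, -2.0]
grip_width: 0.727
grip_force: 66.7
```

>>> arm_command:
  motion:
    - {"jaw": 50,"x": 0,"y": 0,"z": 0.7,"ax": 0,"ay": 0,"az": 0}
    - {"jaw": 50,"x": 0,"y": 0,"z": 1.2,"ax": 0,"ay": 0,"az": 0}
    - {"jaw": 50,"x": 0,"y": 0,"z": 1.5,"ax": 0,"ay": 0,"az": 0}
    - {"jaw": 50,"x": 0,"y": 0,"z": 1.62,"ax": 0,"ay": 0,"az": 0}
    - {"jaw": 50,"x": 0,"y": 0,"z": 1.63,"ax": 0,"ay": 0,"az": 0}
    - {"jaw": 50,"x": 0,"y": 0,"z": 1.63,"ax": 0,"ay": 0,"az": 0}
    - {"jaw": 85,"x": 0,"y": 0,"z": 1.63,"ax": 0,"ay": 0,"az": 0}
    - {"jaw": 85,"x": 0,"y": 0,"z": 1.63,"ax": 0,"ay": 0,"az": 0}
    - {"jaw": 85,"x": 0,"y": 0,"z": 1.63,"ax": 0,"ay": 0,"az": 0}
    - {"jaw": 85,"x": 0,"y": 0,"z": 1.63,"ax": 0,"ay": 0,"az": 0}

```text
t: 7.7
tool_pos: [0.4417, -0.0901, 0.0601]
eef_rot: [2.222, 2.221, -0.0]
contact_force: [0.8, 0.4, -0.2]
grip_width: 0.997
grip_force: 0.0
```

>>> arm_command:
  motion:
    - {"jaw": 85,"x": 0,"y": 0,"z": -1,"ax": 0,"ay": 0,"az": 0}
    - {"jaw": 85,"x": 0,"y": 0,"z": -3,"ax": 0,"ay": 0,"az": 0}
    - {"jaw": 85,"x": -2,"y": 2,"z": -3,"ax": 0,"ay": 0,"az": 0}
    - {"jaw": 85,"x": -4,"y": 3.5,"z": -3,"ax": 0,"ay": 0,"az": 0}
    - {"jaw": 85,"x": -6,"y": 5,"z": -3,"ax": 0,"ay": 0,"az": 0}
    - {"jaw": 85,"x": -6,"y": 6.7,"z": -3,"ax": 0,"ay": 0,"az": 0}
    - {"jaw": 85,"x": -6,"y": 6.7,"z": -3,"ax": 0,"ay": 0,"az": 0}
    - {"jaw": 85,"x": -6,"y": 6.7,"z": -3,"ax": 0,"ay": 0,"az": 0}
    - {"jaw": 85,"x": -6,"y": 6.7,"z": -3,"ax": 0,"ay": 0,"az": 0}
    - {"jaw": 85,"x": -6,"y": 6.7,"z": -3,"ax": 0,"ay": 0,"az": 0}

```text
t: 8.95
tool_pos: [0.642, -0.2696, 0.1507]
eef_rot: [2.221, 2.221, 0.0]
contact_force: [-0.3, -0.0, 0.4]
grip_width: 0.998
grip_force: 0.0
```

```bash
python3 - <<'E'
from h import *
TOP['wide_jar']=.077
p,d=r.capture("top"); measure("top",["wide_jar","block"],d); print(r.spot_point("top","block")[:1])
cv2.imwrite("pics/t1.png",cv2.resize(p[:,:,::-1],(800,600)))
p,d=r.capture("side"); measure("side",["wide_jar"],d)
E
```

```text
top wide_jar 0.51 [297, 235, 310, 246] n 146 ztop 0.0780 mean [453.9 -85.1] circ [452.8 -87.9] 20.9 rect [454.6 -86.7] [29.9 41.1] 45.6
top block 0.63 [290, 231, 316, 242] n 122 ztop 0.0253 mean [474.2 -74.5] circ [471.2 -84.9] 34.1 rect [471.2 -84.9] [23.6 65.7] 0.9
[{'xy': [304.1, 248.5], 'confidence': 0.7}]
side wide_jar 0.89 [284, 156, 308, 188] n 321 ztop 0.0778 mean [443.2 -88.1] circ [443.5 -88.6] 34.4 rect [443.6 -88.4] [62.2 67.2] 16.6
```

View pics/t1.png

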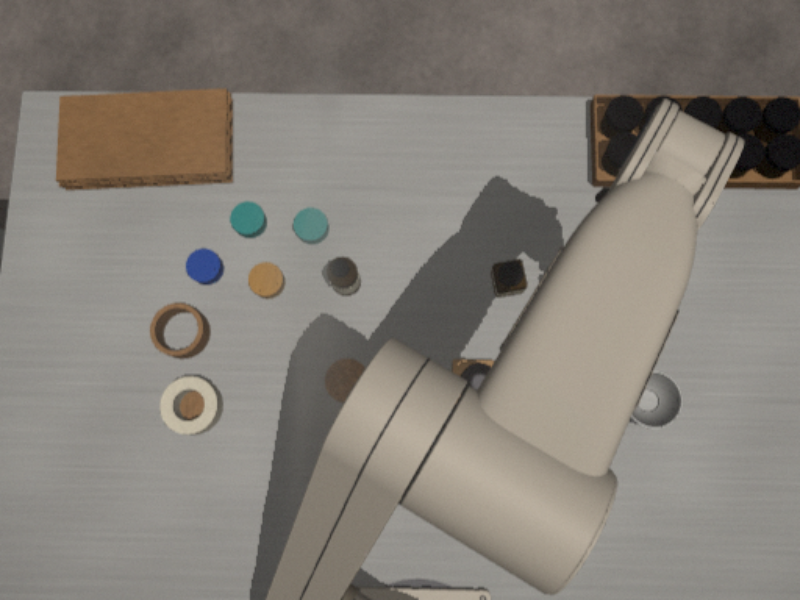

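The side view puts the wide jar at (443.5,-88.6), which matches the intended spot on the block to about 1 mm. The arm hides it in the top view. Next is the small jar.

>>> arm_command:
  motion:
    - {"jaw": 85,"x": -0.09,"y": 0.18,"z": 1.5,"ax": 0,"ay": 0,"az": 0}
    - {"jaw": 85,"x": -0.09,"y": 0.18,"z": 2.8,"ax": 0,"ay": 0,"az": 0}
    - {"jaw": 85,"x": -0.09,"y": 0.18,"z": 3.7,"ax": 0,"ay": 0,"az": 0}
    - {"jaw": 85,"x": -0.09,"y": 0.18,"z": 4.15,"ax": 0,"ay": 0,"az": 0}
    - {"jaw": 85,"x": -0.09,"y": 0.18,"z": 4.15,"ax": 0,"ay": 0,"az": 0}
    - {"jaw": 35,"x": -0.09,"y": 0.18,"z": 4.15,"ax": 0,"ay": 0,"az": 0}
    - {"jaw": 35,"x": -0.09,"y": 0.18,"z": 4.15,"ax": 0,"ay": 0,"az": 0}
    - {"jaw": 35,"x": -0.09,"y": 0.18,"z": 4.15,"ax": 0,"ay": 0,"az": 0}
    - {"jaw": 35,"x": -0.09,"y": 0.18,"z": 4.15,"ax": 0,"ay": 0,"az": 0}
    - {"jaw": 35,"x": -0.09,"y": 0.18,"z": 4.15,"ax": 0,"ay": 0,"az": 0}

```text
t: 10.5
tool_pos: [0.6486, -0.2731, 0.0274]
eef_rot: [2.22, 2.22, 0.001]
contact_force: [-1.1, 0.6, 5.1]
grip_width: 0.565
grip_force: 61.1
```

>>> arm_command:
  motion:
    - {"jaw": 35,"x": 0,"y": 0,"z": -1.5,"ax": 0,"ay": 0,"az": 0}
    - {"jaw": 35,"x": 0,"y": 0,"z": -3.3,"ax": 0,"ay": 0,"az": 0}
    - {"jaw": 35,"x": 0.6,"y": -0.7,"z": -4.5,"ax": 0,"ay": 0,"az": 0}
    - {"jaw": 35,"x": 1.8,"y": -2,"z": -4.5,"ax": 0,"ay": 0,"az": 0}
    - {"jaw": 35,"x": 3,"y": -3.4,"z": -4.5,"ax": 0,"ay": 0,"az": 0}
    - {"jaw": 35,"x": 4.2,"y": -4.8,"z": -4.5,"ax": 0,"ay": 0,"az": 0}
    - {"jaw": 35,"x": 5.4,"y": -6.1,"z": -4.5,"ax": 0,"ay": 0,"az": 0}
    - {"jaw": 35,"x": 6.07,"y": -6.88,"z": -4.5,"ax": 0,"ay": 0,"az": 0}
    - {"jaw": 35,"x": 6.07,"y": -6.88,"z": -4.5,"ax": 0,"ay": 0,"az": 0}
    - {"jaw": 35,"x": 6.07,"y": -6.88,"z": -4.5,"ax": 0,"ay": 0,"az": 0}

```text
t: 11.75
tool_pos: [0.4424, -0.0911, 0.1613]
eef_rot: [2.22, 2.22, 0.001]
contact_force: [0.3, 0.1, -1.7]
grip_width: 0.565
grip_force: 62.7
```

```bash
python3 - <<'E'
from h import *
TOP.update(wide_jar=.077,small_jar=.181)
p,d=r.capture("side"); measure("side",["wide_jar","small_jar"],d)
cv2.imwrite("pics/s2.png",cv2.resize(p[90:240,220:420,::-1],(800,600)))
E
```

```text
side wide_jar 0.75 [285, 156, 309, 187] n 319 ztop 0.0781 mean [443.1 -88. ] circ [443.5 -88.8] 34.2 rect [443.3 -89.7] [62.3 66.6] 0.9
side small_jar 0.88 [287, 132, 309, 155] n 238 ztop 0.1807 mean [444.3 -88. ] circ [443.9 -87.9] 27.9 rect [445.1 -87.5] [50.6 51.8] 16.5
small_jar few [316.9, 101.1, 340.0, 124.0] [ 0.409  -0.3932  0.0338]
```

View pics/s2.png

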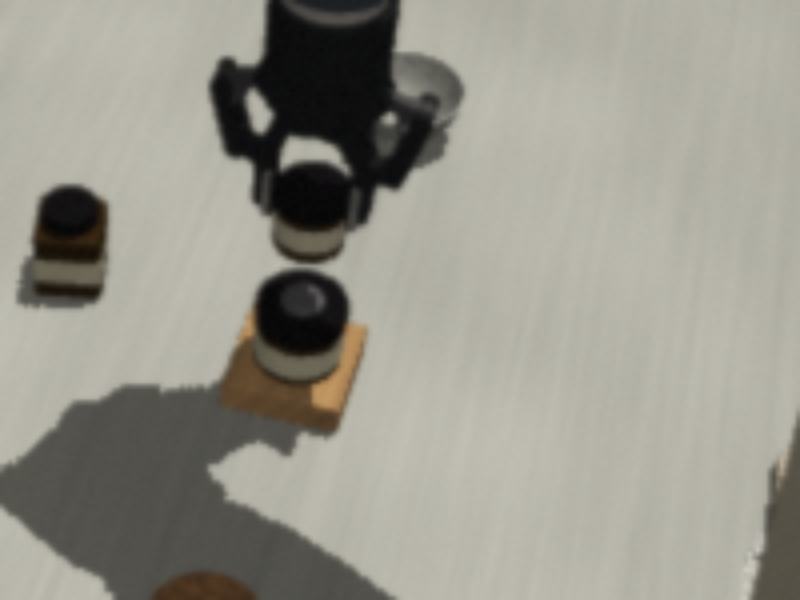

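The held small jar at crop (310,210) hangs upright above the wide jar at (300,325), and the two axes agree within about 1 mm. Now lower it.

>>> arm_command:
  motion:
    - {"jaw": 35,"x": 0,"y": 0,"z": 0.7,"ax": 0,"ay": 0,"az": 0}
    - {"jaw": 35,"x": 0,"y": 0,"z": 1.2,"ax": 0,"ay": 0,"az": 0}
    - {"jaw": 35,"x": 0,"y": 0,"z": 1.5,"ax": 0,"ay": 0,"az": 0}
    - {"jaw": 35,"x": 0,"y": 0,"z": 1.7,"ax": 0,"ay": 0,"az": 0}
    - {"jaw": 35,"x": 0,"y": 0,"z": 1.85,"ax": 0,"ay": 0,"az": 0}
    - {"jaw": 35,"x": 0,"y": 0,"z": 1.91,"ax": 0,"ay": 0,"az": 0}
    - {"jaw": 35,"x": 0,"y": 0,"z": 1.92,"ax": 0,"ay": 0,"az": 0}
    - {"jaw": 35,"x": 0,"y": 0,"z": 1.92,"ax": 0,"ay": 0,"az": 0}
    - {"jaw": 35,"x": 0,"y": 0,"z": 1.92,"ax": 0,"ay": 0,"az": 0}
    - {"jaw": 35,"x": 0,"y": 0,"z": 1.92,"ax": 0,"ay": 0,"az": 0}

```text
t: 13.15
tool_pos: [0.4419, -0.0908, 0.1043]
eef_rot: [2.22, 2.22, 0.001]
contact_force: [-2.9, 1.4, 10.3]
grip_width: 0.562
grip_force: 63.8
```

>>> arm_command:
  motion:
    - {"jaw": 85,"x": 0,"y": 0,"z": 0,"ax": 0,"ay": 0,"az": 0}
    - {"jaw": 85,"x": 0,"y": 0,"z": 0,"ax": 0,"ay": 0,"az": 0}
    - {"jaw": 85,"x": 0,"y": 0,"z": 0,"ax": 0,"ay": 0,"az": 0}
    - {"jaw": 85,"x": 0,"y": 0,"z": 0,"ax": 0,"ay": 0,"az": 0}
    - {"jaw": 85,"x": 0,"y": 0,"z": -0.7,"ax": 0,"ay": 0,"az": 0}
    - {"jaw": 85,"x": 0,"y": 0,"z": -2.5,"ax": 0,"ay": 0,"az": 0}
    - {"jaw": 85,"x": 1.3,"y": 1,"z": -2.5,"ax": 0,"ay": 0,"az": 0}
    - {"jaw": 85,"x": 2.8,"y": 2.2,"z": -2.5,"ax": 0,"ay": 0,"az": 0}
    - {"jaw": 85,"x": 4.4,"y": 3.4,"z": -2.5,"ax": 0,"ay": 0,"az": 0}
    - {"jaw": 85,"x": 6,"y": 4.7,"z": -2.5,"ax": 0,"ay": 0,"az": 0}

```text
t: 14.4
tool_pos: [0.5837, 0.091, 0.1782]
eef_rot: [2.222, 2.221, 0.0]
contact_force: [0.3, -0.8, -0.4]
grip_width: 0.996
grip_force: 0.0
```

>>> arm_command:
  motion:
    - {"jaw": 85,"x": 1.55,"y": 1.18,"z": 0,"ax": 0,"ay": 0,"az": 0}
    - {"jaw": 85,"x": 1.55,"y": 1.18,"z": 0,"ax": 0,"ay": 0,"az": 0}
    - {"jaw": 85,"x": 1.55,"y": 1.18,"z": 0,"ax": 0,"ay": 0,"az": 0}
    - {"jaw": 85,"x": 1.55,"y": 1.18,"z": 0,"ax": 0,"ay": 0,"az": 0}
    - {"jaw": 85,"x": 1.55,"y": 1.18,"z": 0,"ax": 0,"ay": 0,"az": 0}
    - {"jaw": 85,"x": 1.55,"y": 1.18,"z": 0,"ax": 0,"ay": 0,"az": 0}
    - {"jaw": 85,"x": 1.55,"y": 1.18,"z": 0,"ax": 0,"ay": 0,"az": 0}
    - {"jaw": 85,"x": 1.55,"y": 1.18,"z": 0,"ax": 0,"ay": 0,"az": 0}
    - {"jaw": 85,"x": 1.55,"y": 1.18,"z": 0,"ax": 0,"ay": 0,"az": 0}
    - {"jaw": 85,"x": 1.55,"y": 1.18,"z": 0,"ax": 0,"ay": 0,"az": 0}

```text
t: 15.65
tool_pos: [0.6181, 0.1359, 0.178]
eef_rot: [-2.222, -2.221, 0.0]
contact_force: [0.5, -0.4, -0.2]
grip_width: 0.994
grip_force: 0.0
```

```bash
python3 - <<'E'
from h import *
TOP.update(wide_jar=.077,small_jar=.123)
p,d=r.capture("side"); measure("side",["small_jar","wide_jar"],d)
a=cv2.resize(p[110:210,240:360,::-1],(400,333))
p,d=r.capture("top"); measure("top",["small_jar","wide_jar","block"],d)
b=cv2.resize(p[200:300,240:360,::-1],(400,333)); cv2.imwrite("pics/st3.png",np.hstack([a,b]))
E
```

```text
side small_jar 0.94 [285, 147, 307, 172] n 222 ztop 0.1234 mean [442.8 -87.9] circ [441.  -87.7] 27.6 rect [443.1 -87.1] [46.9 52.8] 13.9
small_jar few [228.9, 136.6, 244.7, 165.3] [ 0.6207 -0.1277  0.0475]
side wide_jar 0.95 [285, 160, 307, 187] n 113 ztop 0.0765 mean [442.5 -71.3] circ [443.4 -83.7] 31.0 rect [443.9 -73.1] [40.7 61.1] 87.0
wide_jar few [175.9, 313.5, 220.0, 366.4] [0.5245 0.4156 0.0359]
top small_jar 0.75 [299, 234, 321, 255] n 332 ztop 0.1231 mean [439.4 -91.9] circ [439.2 -92.2] 25.1 rect [439.6 -92. ] [45.8 48.4] 0.9
top wide_jar 0.61 [294, 236, 318, 258] n 123 ztop 0.0776 mean [427.  -82.3] circ [439.2 -91.6] 31.6 rect [430.6 -87.2] [62.3 43.7] 64.2
```

View pics/st3.png

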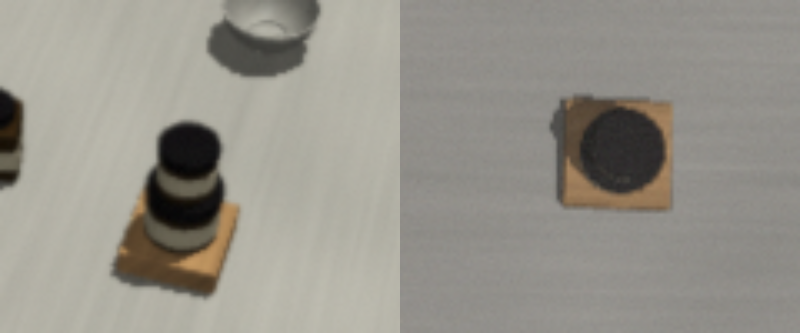

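The stack is seated: its top is at 0.123 m and it is centred on the block within about 1.5 mm. In the crops, the side view has it at (188,185) and the top view at (623,150). Bottle next.

>>> arm_command:
  motion:
    - {"jaw": 85,"x": 0,"y": 0,"z": 1.5,"ax": 0,"ay": 0,"az": 0}
    - {"jaw": 85,"x": 0,"y": 0,"z": 2.8,"ax": 0,"ay": 0,"az": 0}
    - {"jaw": 85,"x": 0,"y": 0,"z": 3.6,"ax": 0,"ay": 0,"az": 0}
    - {"jaw": 85,"x": 0,"y": 0,"z": 3.93,"ax": 0,"ay": 0,"az": 0}
    - {"jaw": 85,"x": 0,"y": 0,"z": 3.93,"ax": 0,"ay": 0,"az": 0}
    - {"jaw": 35,"x": 0,"y": 0,"z": 3.93,"ax": 0,"ay": 0,"az": 0}
    - {"jaw": 35,"x": 0,"y": 0,"z": 3.93,"ax": 0,"ay": 0,"az": 0}
    - {"jaw": 35,"x": 0,"y": 0,"z": 3.93,"ax": 0,"ay": 0,"az": 0}
    - {"jaw": 35,"x": 0,"y": 0,"z": 3.93,"ax": 0,"ay": 0,"az": 0}
    - {"jaw": 35,"x": 0,"y": 0,"z": 3.93,"ax": 0,"ay": 0,"az": 0}

```text
t: 17.25
tool_pos: [0.6188, 0.1359, 0.0616]
eef_rot: [2.221, 2.22, 0.003]
contact_force: [0.2, -0.3, 5.0]
grip_width: 0.571
grip_force: 61.3
```

>>> arm_command:
  motion:
    - {"jaw": 35,"x": 0,"y": 0,"z": -0.7,"ax": 0,"ay": 0,"az": 0}
    - {"jaw": 35,"x": 0,"y": 0,"z": -1.5,"ax": 0,"ay": 0,"az": 0}
    - {"jaw": 35,"x": 0,"y": -0.8,"z": -1.5,"ax": 0,"ay": 0,"az": 0}
    - {"jaw": 35,"x": 0,"y": -2,"z": -1.5,"ax": 0,"ay": 0,"az": 0}
    - {"jaw": 35,"x": -0.1,"y": -3.2,"z": -1.5,"ax": 0,"ay": 0,"az": 0}
    - {"jaw": 35,"x": -0.2,"y": -4.4,"z": -1.5,"ax": 0,"ay": 0,"az": 0}
    - {"jaw": 35,"x": -0.21,"y": -5.3,"z": -1.5,"ax": 0,"ay": 0,"az": 0}
    - {"jaw": 35,"x": -0.21,"y": -5.66,"z": -1.5,"ax": 0,"ay": 0,"az": 0}
    - {"jaw": 35,"x": -0.21,"y": -5.66,"z": -1.5,"ax": 0,"ay": 0,"az": 0}
    - {"jaw": 35,"x": -0.21,"y": -5.66,"z": -1.5,"ax": 0,"ay": 0,"az": 0}

```text
t: 18.5
tool_pos: [0.4495, 0.1296, 0.1053]
eef_rot: [2.221, 2.221, 0.001]
contact_force: [0.2, -0.3, -2.8]
grip_width: 0.572
grip_force: 63.0
```

>>> arm_command:
  motion:
    - {"jaw": 35,"x": 0,"y": 0,"z": 0.6,"ax": 0,"ay": 0,"az": 0}
    - {"jaw": 35,"x": 0,"y": 0,"z": 1.0,"ax": 0,"ay": 0,"az": 0}
    - {"jaw": 35,"x": 0,"y": 0,"z": 1.2,"ax": 0,"ay": 0,"az": 0}
    - {"jaw": 35,"x": 0,"y": 0,"z": 1.3,"ax": 0,"ay": 0,"az": 0}
    - {"jaw": 35,"x": 0,"y": 0,"z": 1.3,"ax": 0,"ay": 0,"az": 0}
    - {"jaw": 35,"x": 0,"y": 0,"z": 1.3,"ax": 0,"ay": 0,"az": 0}
    - {"jaw": 85,"x": 0,"y": 0,"z": 1.3,"ax": 0,"ay": 0,"az": 0}
    - {"jaw": 85,"x": 0,"y": 0,"z": 1.3,"ax": 0,"ay": 0,"az": 0}
    - {"jaw": 85,"x": 0,"y": 0,"z": 1.3,"ax": 0,"ay": 0,"az": 0}
    - {"jaw": 85,"x": 0,"y": 0,"z": 1.3,"ax": 0,"ay": 0,"az": 0}

```text
t: 19.75
tool_pos: [0.4483, 0.1296, 0.0661]
eef_rot: [-2.222, -2.221, 0.0]
contact_force: [-0.3, 0.6, 0.3]
grip_width: 0.996
grip_force: 0.0
```

>>> arm_command:
  motion:
    - {"jaw": 85,"x": 0,"y": 0,"z": -1,"ax": 0,"ay": 0,"az": 0}
    - {"jaw": 85,"x": 0,"y": 0,"z": -2.5,"ax": 0,"ay": 0,"az": 0}
    - {"jaw": 85,"x": 0,"y": 0,"z": -4,"ax": 0,"ay": 0,"az": 0}
    - {"jaw": 85,"x": -1.5,"y": 1,"z": -4,"ax": 0,"ay": 0,"az": -5}
    - {"jaw": 85,"x": -3.2,"y": 2.1,"z": -4,"ax": 0,"ay": 0,"az": -10}
    - {"jaw": 85,"x": -4.9,"y": 3.2,"z": -4,"ax": 0,"ay": 0,"az": -10}
    - {"jaw": 85,"x": -6.6,"y": 4.3,"z": -4,"ax": 0,"ay": 0,"az": -10}
    - {"jaw": 85,"x": -8.3,"y": 5.3,"z": -4,"ax": 0,"ay": 0,"az": -10}
    - {"jaw": 85,"x": -9.07,"y": 5.8,"z": -4,"ax": 0,"ay": 0,"az": -10}
    - {"jaw": 85,"x": -9.07,"y": 5.8,"z": -4,"ax": 0,"ay": 0,"az": -10}

```text
t: 21.0
tool_pos: [0.6228, -0.1445, 0.185]
eef_rot: [-2.022, -2.403, 0.001]
contact_force: [-0.6, -0.3, -1.1]
grip_width: 0.994
grip_force: 0.0
```

```bash
python3 - <<'E'
from h import *
print(np.round(r.observe()["tool_pos"],4))
TOP.update(bottle=.118)
p,d=r.capture("side"); measure("side",["bottle","square_jar"],d)
a=cv2.resize(p[190:270,220:320,::-1],(400,320))
p,d=r.capture("top"); measure("top",["bottle","cork","square_jar"],d)
b=cv2.resize(p[200:280,180:280,::-1],(400,320)); cv2.imwrite("pics/st4.png",np.hstack([a,b]))
E
```

```text
[ 0.6228 -0.1445  0.185 ]
side bottle 0.7 [263, 216, 281, 251] n 96 ztop 0.1183 mean [450.  131.5] circ [450.5 131.7] 14.6 rect [449.7 131.6] [25.5 26.1] 16.9
bottle few [227.4, 137.0, 247.4, 165.2] [ 0.6207 -0.1293  0.0483]
side square_jar 0.94 [230, 136, 245, 166] n 135 ztop 0.0725 mean [ 624.9 -141. ] circ [ 625.  -140.2] 24.2 rect [ 623.8 -140.5] [40.3 45.9] 16.6
top bottle 0.8 [208, 230, 231, 253] n 102 ztop 0.1185 mean [447.4 128. ] circ [447.  127.9] 13.9 rect [447.3 127.7] [24.3 26.9] 0.9
top cork 0.59 [209, 231, 236, 260] n 244 ztop 0.0069 mean [435.2 121.1] circ [445.4 129.2] 38.4 rect [439.1 123.8] [58.5 76.4] 38.7
```

View pics/st4.png

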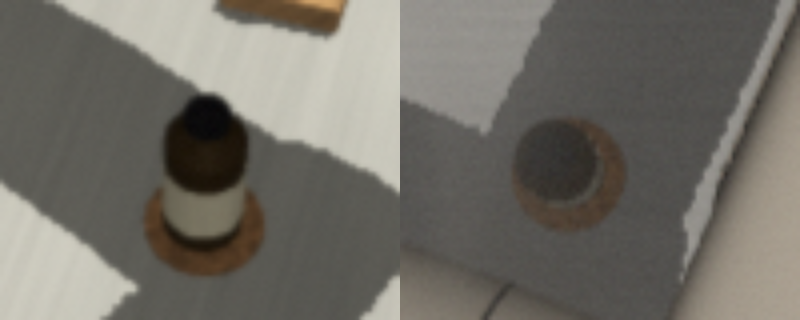

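The bottle is upright and centred on the cork: top-frame (447.2,127.9) against (446.7,128.1). Now grip the square jar.

>>> arm_command:
  motion:
    - {"jaw": 85,"x": 0,"y": 0,"z": 1.7,"ax": 0,"ay": 0,"az": 0}
    - {"jaw": 85,"x": 0,"y": 0,"z": 3.2,"ax": 0,"ay": 0,"az": 0}
    - {"jaw": 85,"x": 0,"y": 0,"z": 4.5,"ax": 0,"ay": 0,"az": 0}
    - {"jaw": 85,"x": 0,"y": 0,"z": 5.17,"ax": 0,"ay": 0,"az": 0}
    - {"jaw": 85,"x": 0,"y": 0,"z": 5.17,"ax": 0,"ay": 0,"az": 0}
    - {"jaw": 35,"x": 0,"y": 0,"z": 5.17,"ax": 0,"ay": 0,"az": 0}
    - {"jaw": 35,"x": 0,"y": 0,"z": 5.17,"ax": 0,"ay": 0,"az": 0}
    - {"jaw": 35,"x": 0,"y": 0,"z": 5.17,"ax": 0,"ay": 0,"az": 0}
    - {"jaw": 35,"x": 0,"y": 0,"z": 5.17,"ax": 0,"ay": 0,"az": 0}
    - {"jaw": 35,"x": 0,"y": 0,"z": 5.17,"ax": 0,"ay": 0,"az": 0}

```text
t: 22.6
tool_pos: [0.6231, -0.1428, 0.0328]
eef_rot: [2.018, 2.405, 0.002]
contact_force: [0.0, 0.7, 6.5]
grip_width: 0.579
grip_force: 63.1
```

>>> arm_command:
  motion:
    - {"jaw": 35,"x": 0,"y": 0,"z": -1,"ax": 0,"ay": 0,"az": 0}
    - {"jaw": 35,"x": 0.5,"y": 0,"z": -2,"ax": 0,"ay": 0,"az": 0}
    - {"jaw": 35,"x": 1.8,"y": -0.5,"z": -2,"ax": 0,"ay": 0,"az": 4}
    - {"jaw": 35,"x": 3.2,"y": -1.2,"z": -2,"ax": 0,"ay": 0,"az": 8}
    - {"jaw": 35,"x": 4.6,"y": -2,"z": -2,"ax": 0,"ay": 0,"az": 11.4}
    - {"jaw": 35,"x": 5.8,"y": -3.1,"z": -2,"ax": 0,"ay": 0,"az": 11.4}
    - {"jaw": 35,"x": 6.36,"y": -4.2,"z": -2,"ax": 0,"ay": 0,"az": 11.4}
    - {"jaw": 35,"x": 6.36,"y": -4.88,"z": -2,"ax": 0,"ay": 0,"az": 11.4}
    - {"jaw": 35,"x": 6.36,"y": -4.88,"z": -2,"ax": 0,"ay": 0,"az": 11.4}
    - {"jaw": 35,"x": 6.36,"y": -4.88,"z": -2,"ax": 0,"ay": 0,"az": 11.4}

```text
t: 23.85
tool_pos: [0.446, 0.0197, 0.0916]
eef_rot: [2.248, 2.193, 0.002]
contact_force: [0.4, 0.2, -1.7]
grip_width: 0.579
grip_force: 62.7
```

```bash
python3 - <<'E'
from h import *
TOP.update(square_jar=.132)
p,d=r.capture("side"); measure("side",["square_jar"],d)
cv2.imwrite("pics/s5.png",cv2.resize(p[100:280,200:440,::-1],(800,600)))
E
```

```text
side square_jar 0.61 [272, 178, 294, 210] n 153 ztop 0.1314 mean [448.   25.3] circ [447.9  23.2] 22.3 rect [446.4  25.2] [36.3 39.3] 14.7
```

View pics/s5.png

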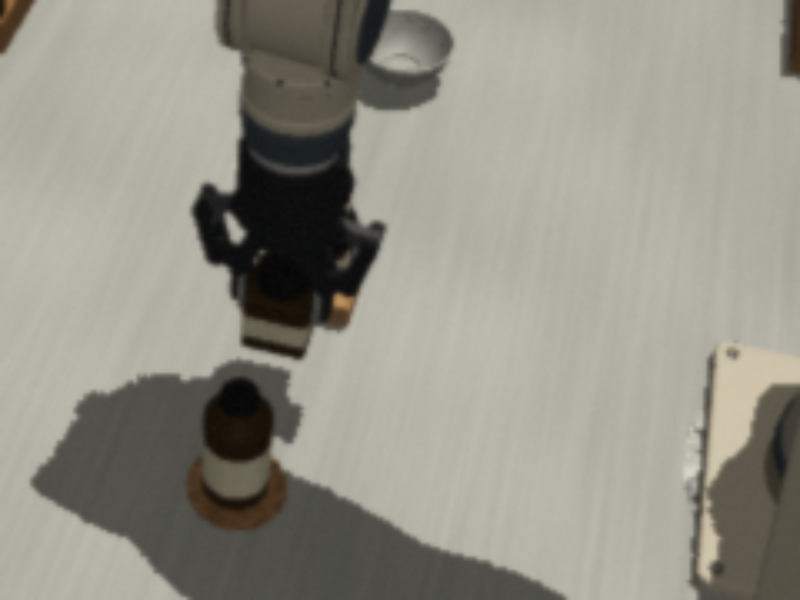

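The square jar hangs upright at crop (280,305), well clear of the bottle at (238,440). Set it down.

>>> arm_command:
  motion:
    - {"jaw": 35,"x": 0,"y": 0,"z": 0.8,"ax": 0,"ay": 0,"az": 0}
    - {"jaw": 35,"x": 0,"y": 0,"z": 1.5,"ax": 0,"ay": 0,"az": 0}
    - {"jaw": 35,"x": 0,"y": 0,"z": 1.85,"ax": 0,"ay": 0,"az": 0}
    - {"jaw": 35,"x": 0,"y": 0,"z": 2,"ax": 0,"ay": 0,"az": 0}
    - {"jaw": 35,"x": 0,"y": 0,"z": 2,"ax": 0,"ay": 0,"az": 0}
    - {"jaw": 35,"x": 0,"y": 0,"z": 2,"ax": 0,"ay": 0,"az": 0}
    - {"jaw": 85,"x": 0,"y": 0,"z": 2,"ax": 0,"ay": 0,"az": 0}
    - {"jaw": 85,"x": 0,"y": 0,"z": 2,"ax": 0,"ay": 0,"az": 0}
    - {"jaw": 85,"x": 0,"y": 0,"z": 2,"ax": 0,"ay": 0,"az": 0}
    - {"jaw": 85,"x": 0,"y": 0,"z": 2,"ax": 0,"ay": 0,"az": 0}

```text
t: 25.2
tool_pos: [0.445, 0.0199, 0.031]
eef_rot: [-2.248, -2.194, 0.0]
contact_force: [0.2, -0.8, 0.3]
grip_width: 0.997
grip_force: 0.0
```

>>> arm_command:
  motion:
    - {"jaw": 85,"x": 0,"y": 0,"z": -1,"ax": 0,"ay": 0,"az": 0}
    - {"jaw": 85,"x": 0,"y": 0,"z": -3,"ax": 0,"ay": 0,"az": 0}
    - {"jaw": 85,"x": 0,"y": 0,"z": -5,"ax": 0,"ay": 0,"az": 0}
    - {"jaw": 85,"x": 1,"y": 1.2,"z": -5.2,"ax": 0,"ay": 0,"az": 0}
    - {"jaw": 85,"x": 2.7,"y": 2.2,"z": -5.2,"ax": 0,"ay": 0,"az": 0}
    - {"jaw": 85,"x": 4.4,"y": 3.2,"z": -5.2,"ax": 0,"ay": 0,"az": 0}
    - {"jaw": 85,"x": 6.1,"y": 4.2,"z": -5.2,"ax": 0,"ay": 0,"az": 0}
    - {"jaw": 85,"x": 7.8,"y": 5.2,"z": -5.2,"ax": 0,"ay": 0,"az": 0}
    - {"jaw": 85,"x": 8.56,"y": 5.48,"z": -5.2,"ax": 0,"ay": 0,"az": 0}
    - {"jaw": 85,"x": 8.56,"y": 5.48,"z": -5.2,"ax": 0,"ay": 0,"az": 0}

```text
t: 26.45
tool_pos: [0.6158, 0.2742, 0.1857]
eef_rot: [-2.246, -2.196, 0.002]
contact_force: [-0.7, -0.8, -0.3]
grip_width: 0.995
grip_force: 0.0
```

```bash
python3 - <<'E'
from h import *
print(np.round(r.observe()["tool_pos"],4))
TOP.update(bottle=.118,small_jar=.123)
p,d=r.capture("top"); measure("top",["bottle","square_jar","small_jar","block"],d)
C=cloud("top",d)
m=(np.hypot(C[...,0]-.444,C[...,1]-.018)<.045)&(C[...,2]>.05)&(C[...,2]<.064)
v,u=np.nonzero(m);Q=np.array([ray("top",a,.058)[:2] for a in zip(u,v)],np.float32)*1000
print(len(u),cv2.minAreaRect(Q))
E
```

```text
[0.6158 0.2742 0.1857]
top bottle 0.92 [208, 232, 231, 252] n 103 ztop 0.1187 mean [447.3 128.1] circ [447.  127.9] 13.9 rect [447.3 127.8] [24.3 26.8] 0.9
top square_jar 0.6 [253, 233, 274, 255] n 212 ztop 0.0725 mean [442.7  18.2] circ [442.6  17.8] 21.0 rect [443.3  18.7] [40.2 37.8] 0.9
top small_jar 0.82 [296, 235, 320, 253] n 331 ztop 0.1233 mean [439.5 -92. ] circ [439.5 -92. ] 24.9 rect [439.6 -92. ] [45.8 48.4] 0.9
top block 0.83 [288, 230, 323, 263] n 461 ztop 0.0255 mean [437.8 -86. ] circ [440.1 -91.7] 54.9 rect [440.9 -91.4] [83.4 83.5] 89.7
163 ((443.2779235839844, 18.907480239868164), (48.31200408935547, 48.43229675292969), 0.9020870923995972)
```

The square jar is within 1 mm of the midpoint. Now the tin.

>>> arm_command:
  motion:
    - {"jaw": 85,"x": 0,"y": 0,"z": 1.8,"ax": 0,"ay": 0,"az": 0}
    - {"jaw": 85,"x": 0,"y": 0,"z": 3.6,"ax": 0,"ay": 0,"az": 0}
    - {"jaw": 85,"x": 0,"y": 0,"z": 5,"ax": 0,"ay": 0,"az": 0}
    - {"jaw": 85,"x": 0,"y": 0,"z": 5.5,"ax": 0,"ay": 0,"az": 0}
    - {"jaw": 85,"x": 0,"y": 0,"z": 5.7,"ax": 0,"ay": 0,"az": 0}
    - {"jaw": 85,"x": 0,"y": 0,"z": 5.7,"ax": 0,"ay": 0,"az": 0}
    - {"jaw": 45,"x": 0,"y": 0,"z": 5.7,"ax": 0,"ay": 0,"az": 0}
    - {"jaw": 45,"x": 0,"y": 0,"z": 5.7,"ax": 0,"ay": 0,"az": 0}
    - {"jaw": 45,"x": 0,"y": 0,"z": 5.7,"ax": 0,"ay": 0,"az": 0}
    - {"jaw": 45,"x": 0,"y": 0,"z": 5.7,"ax": 0,"ay": 0,"az": 0}

```text
t: 27.95
tool_pos: [0.6164, 0.2728, 0.0181]
eef_rot: [2.248, 2.193, 0.004]
contact_force: [-1.1, -1.2, 8.7]
grip_width: 0.674
grip_force: 62.3
```

>>> arm_command:
  motion:
    - {"jaw": 45,"x": 0,"y": 0,"z": -0.6,"ax": 0,"ay": 0,"az": 0}
    - {"jaw": 45,"x": 0,"y": 0,"z": -1.2,"ax": 0,"ay": 0,"az": 0}
    - {"jaw": 45,"x": 0,"y": -0.8,"z": -1.2,"ax": 0,"ay": 0,"az": 0}
    - {"jaw": 45,"x": -0.2,"y": -2,"z": -1.2,"ax": 0,"ay": 0,"az": 0}
    - {"jaw": 45,"x": -0.5,"y": -3.2,"z": -1.2,"ax": 0,"ay": 0,"az": 0}
    - {"jaw": 45,"x": -0.8,"y": -4.3,"z": -1.2,"ax": 0,"ay": 0,"az": 0}
    - {"jaw": 45,"x": -1.1,"y": -5.1,"z": -1.2,"ax": 0,"ay": 0,"az": 0}
    - {"jaw": 45,"x": -1.23,"y": -5.46,"z": -1.2,"ax": 0,"ay": 0,"az": 0}
    - {"jaw": 45,"x": -1.23,"y": -5.46,"z": -1.2,"ax": 0,"ay": 0,"az": 0}
    - {"jaw": 45,"x": -1.23,"y": -5.46,"z": -1.2,"ax": 0,"ay": 0,"az": 0}

```text
t: 29.2
tool_pos: [0.4522, 0.24, 0.0523]
eef_rot: [2.248, 2.193, 0.002]
contact_force: [0.4, 0.3, -1.6]
grip_width: 0.673
grip_force: 64.3
```

>>> arm_command:
  motion:
    - {"jaw": 45,"x": 0,"y": 0,"z": 0.5,"ax": 0,"ay": 0,"az": 0}
    - {"jaw": 45,"x": 0,"y": 0,"z": 0.9,"ax": 0,"ay": 0,"az": 0}
    - {"jaw": 45,"x": 0,"y": 0,"z": 1.1,"ax": 0,"ay": 0,"az": 0}
    - {"jaw": 45,"x": 0,"y": 0,"z": 1.2,"ax": 0,"ay": 0,"az": 0}
    - {"jaw": 45,"x": 0,"y": 0,"z": 1.2,"ax": 0,"ay": 0,"az": 0}
    - {"jaw": 45,"x": 0,"y": 0,"z": 1.2,"ax": 0,"ay": 0,"az": 0}
    - {"jaw": 85,"x": 0,"y": 0,"z": 1.2,"ax": 0,"ay": 0,"az": 0}
    - {"jaw": 85,"x": 0,"y": 0,"z": 1.2,"ax": 0,"ay": 0,"az": 0}
    - {"jaw": 85,"x": 0,"y": 0,"z": 1.2,"ax": 0,"ay": 0,"az": 0}
    - {"jaw": 85,"x": 0,"y": 0,"z": 1.2,"ax": 0,"ay": 0,"az": 0}

```text
t: 30.45
tool_pos: [0.451, 0.2397, 0.0159]
eef_rot: [-2.249, -2.194, 0.0]
contact_force: [0.3, 0.5, -0.1]
grip_width: 0.992
grip_force: 0.0
```

>>> arm_command:
  motion:
    - {"jaw": 85,"x": 0,"y": 0,"z": -1,"ax": 0,"ay": 0,"az": 0}
    - {"jaw": 85,"x": 0,"y": 0,"z": -3,"ax": 0,"ay": 0,"az": 0}
    - {"jaw": 85,"x": 0,"y": 0,"z": -5,"ax": 0,"ay": 0,"az": 0}
    - {"jaw": 85,"x": 1.5,"y": -0.5,"z": -6,"ax": 0,"ay": 0,"az": 0}
    - {"jaw": 85,"x": 3,"y": -1,"z": -6,"ax": 0,"ay": 0,"az": 0}
    - {"jaw": 85,"x": 4.5,"y": -2,"z": -6,"ax": 0,"ay": 0,"az": 0}
    - {"jaw": 85,"x": 5.5,"y": -3,"z": -6,"ax": 0,"ay": 0,"az": 0}
    - {"jaw": 85,"x": 5.5,"y": -3,"z": -6,"ax": 0,"ay": 0,"az": 0}
    - {"jaw": 85,"x": 5.5,"y": -3,"z": -6,"ax": 0,"ay": 0,"az": 0}
    - {"jaw": 85,"x": 5.5,"y": -3,"z": -6,"ax": 0,"ay": 0,"az": 0}

```text
t: 31.7
tool_pos: [0.3658, 0.4062, 0.196]
eef_rot: [2.25, 2.192, -0.0]
contact_force: [-0.3, -0.0, -0.4]
grip_width: 0.997
grip_force: 0.0
```

```bash
python3 - <<'E'
from h import *
TOP.update(bottle=.118,small_jar=.123)
p,d=r.capture("top"); measure("top",["bottle","square_jar","small_jar","tin","label_roll","tape","bowl"],d)
a=cv2.resize(p[:,:,::-1],(400,300))
p,d=r.capture("side"); measure("side",["bottle","square_jar","small_jar","tin"],d)
b=cv2.resize(p[:,:,::-1],(400,300)); cv2.imwrite("pics/fin.png",np.hstack([a,b]))
E
```

```text
top bottle 0.93 [209, 232, 229, 254] n 104 ztop 0.1184 mean [447.3 128. ] circ [447.  127.9] 13.9 rect [447.3 127.7] [24.3 26.9] 0.9
top square_jar 0.76 [253, 232, 274, 256] n 211 ztop 0.0723 mean [442.7  18.2] circ [442.8  18.1] 20.8 rect [442.7  18.1] [39.2 40.9] 45.8
top tin 0.85 [188, 133, 212, 156] n 355 ztop 0.0327 mean [712.6 197.9] circ [712.6 197.7] 30.1 rect [713.  197.6] [59.3 57.1] 2.2
top tin 0.84 [118, 161, 140, 182] n 370 ztop 0.0332 mean [636.8 379.7] circ [636.4 379.7] 30.5 rect [636.8 379.2] [55.2 59.6] 0.8
top tin 0.83 [146, 131, 170, 149] n 324 ztop 0.0327 mean [721.1 308.9] circ [721.6 307.8] 29.5 rect [720.8 308.9] [56.2 55.8] 47.9
top tin 0.66 [168, 229, 191, 254] n 393 ztop 0.0332 mean [448.9 238. ] circ [448.8 237.9] 30.0 rect [448.6 237.4] [57.7 57.6] 2.6
top label_roll 0.84 [105, 240, 142, 276] n 724 ztop 0.0407 mean [398.5 382.8] circ [398.  382.8] 47.8 rect [398.8 383.4] [94.  91.7] 72.9
top tape 0.83 [97, 195, 135, 232] n 331 ztop 0.0487 mean [521.5 412.7] circ [522.7 411.3] 45.3 rect [522.8 411.3] [88.3 86.8] 47.7
top bowl 0.88 [400, 236, 439, 276] n 234 ztop 0.0411 mean [ 418.6 -384. ] circ [ 420.  -378.8] 47.2 rect [ 419.4 -377.4] [92.5 90.6] 44.0
bowl few [297.3, 234.6, 321.1, 254.7] [ 0.4386 -0.0912  0.1223]
side tin 0.75 [150, 228, 175, 251] n 381 ztop 0.0332 mean [715.8 202. ] circ [715.2 201.4] 31.4 rect [716.  201.1] [57.1 61.4] 23.6
side tin 0.74 [124, 262, 150, 290] n 464 ztop 0.0328 mean [725.2 311.1] circ [725.4 311.6] 31.5 rect [725.2 310.3] [59.7 58.8] 17.1
side tin 0.7 [147, 300, 174, 329] n 546 ztop 0.0330 mean [639.6 382.7] circ [640.  382.4] 30.8 rect [640.  382.6] [57.9 58.9] 67.7
side tin 0.42 [245, 265, 255, 283] n 143 ztop 0.0335 mean [464.9 235.1] circ [459.4 234.6] 21.3 rect [466.2 236.7] [25.6 42.3] 16.4
```

View pics/fin.png

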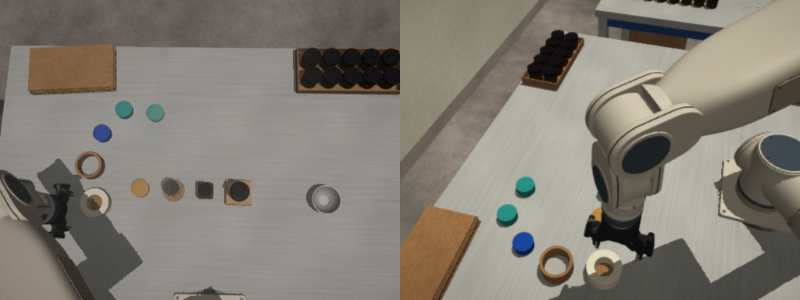

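The final view shows the row from left to right: tin at (140,188), bottle on the cork at (172,188), square jar at (204,190), and the stack on the block at (239,191). All of them are within about 1.5 mm of target, and the label roll, tape and bowl have not moved. The gripper is clear, so I'm handing in.

```bash
python3 -c "
from rig import r
print(r.close_job())"
```

```text
the job is handed in; nothing more can be done
None
```

The job is handed in at about 32 s: all five pieces stand upright in the row, each within about 1.5 mm of its target by the camera, and the label roll, tape and bowl were not moved.

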